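# Release the tab-lock knob and shut the bean gate

## Task

Shut the bean feeder for the night: pinch in both orange release tabs of its knob, turn the knob counter-clockwise (seen from above) until you feel it meet its stop, and let go so that both tabs spring out and lock it there. Then push the blue-finned gate fully home against its rubber stop. Work gently: never force the locked knob, its stop or the gate (none of them may bear 40 N), and do not disturb the other things on the counter.

Things in the scene. Friction and masses are not known exactly. Their poses are not given: they have to be found in the camera images.
- feeder: bean feeder: low white and steel machine fixed to the counter, 220 mm along its x, 270 mm along its y, its flat deck 90 mm above the counter. Origin: centre of its underside; x points away from its black front strip, z up. On the deck: the knob, axis at x = -10, y = +65 mm, and the bean gate, its blue fin at y = -60 mm
- funnel (a point): centre of the rim of the feeder's clear funnel, 84 mm across, rim 54 mm above the deck; fixed on the deck ahead of the gate's fin
- dial_grip (a point): point on the upright axis of the tab-lock knob, 40 mm above the deck, a good height to pinch. Its +x axis points to release tab a, -x to tab b, -y along the red tongue. Black hub 30 mm across, top 61 mm above the deck. Round its foot a ring of dark and brass blocks, 78 mm across, 10 mm high
- tab_a_face (a point): centre of the outer face of orange release tab a: flat ribbed upright plate, 22 mm wide, from 20 to 56 mm above the deck, 28 mm from the knob's axis when out (56 mm over both tabs), 22 mm when in (44 mm over both). The tabs are sprung separately, about 5 N out and 10 N fully in: pinch off-centre and one tab bottoms first while the other may stay locked
- tab_b_face (a point): the same point of release tab b, on the opposite side of the knob
- tab_a (a joint): how far release tab a is pushed in, m: 0 out, 0.006 fully in; push it in beyond 0.0045 to clear its notch. Near 0 when out in a notch; it stays at about 0.003 to 0.0045 when let go between notches
- tab_b (a joint): the same for release tab b
- dial (a joint): turn of the knob, rad, counter-clockwise from above positive; 0 at the locked start (play 0.05). With both tabs in it turns easily (0.06 N m) to a metal stop on the brass ring (lever 28 mm, so 1 N m loads it with 36 N), set by hand somewhere between 0.85 and 1.50 rad: feel for it. At the stop, or up to 0.08 rad short of it, the freed tabs spring into the second notches
- tongue_tip (a point): free end of the red locking tongue at the knob's foot; it is 62 mm long from the axis, 10 mm wide, from 11 to 16 mm above the deck, turns with the knob and at the start blocks the gate
- gate_fin (a point): centre of the blue fin of the bean gate, 36 mm above the deck: an upright plate 10 mm along the feeder's x, 40 mm along its y, from 16 to 56 mm above the deck, on a steel plate that slides along the feeder's +x under the funnel. Axes as the feeder's
- gate (a joint): slide of the gate along the feeder's +x, m: starts open at 0 to 0.012; slides with about 3 N. The red tongue blocks it at 0.018 while the knob is locked at its start. Fully shut it rests against a firm rubber stop at 0.070
- cup: bystander: white ceramic espresso mug, 76 mm across, 62 mm tall, with a handle; origin at the centre of its underside
- tamper: bystander: steel tamper, 58 mm across, 86 mm tall; origin at the centre of its underside
- dosecup: bystander: small steel dosing cup, 60 mm across, 55 mm tall; origin at the centre of its underside
- jug: bystander: steel milk jug with a handle, 90 mm across, 110 mm tall; origin at the centre of its underside
- portafilter: bystander: steel portafilter lying flat, head 68 mm across, 32 mm tall, its black handle reaching 185 mm from the head's centre along its -x; origin at the centre of its underside (of the head)
- syrup_a: bystander: amber syrup bottle, 68 mm across, 200 mm tall; origin at the centre of its underside
- syrup_b: bystander: green syrup bottle, 68 mm across, 200 mm tall; origin at the centre of its underside

How it is judged:
On the way, in this order (a step that is already met when the one before it is completed fails the run):
1. the knob has been turned to its stop and both tabs have sprung out into the second notches (value of joint dial above 0.7 rad and value of joint each of tab_a, tab_b below 0.0015 m), for 0.2 s.
2. the gate is pushed fully home (all of step 1 and value of joint gate above 0.067 m), for 0.1 s.
At the end, for the whole second after the job is handed in: the knob stands at its stop (turned more than 0.7 rad) with both tabs out within 1.5 mm, locked in the second notches; the gate is within 3 mm of its stop (slide above 0.067 m); both at rest (all of step 2 and velocity of joint gate below 0.01 m/s and velocity of joint dial below 0.05 rad/s); the robot touches nothing.
It fails at once if the knob's teeth, its stop, the tongue or the gate's stop bear more than 40 N (contact force between feeder and feeder above 40 N).
It fails at once if another thing on the counter is shifted by more than 20 mm or tipped (distance of any of cup, tamper, dosecup, jug, portafilter, syrup_a, syrup_b from where it was at the start of the episode above 0.02 m or angle between any of cup, tamper, dosecup, jug, portafilter, syrup_a, syrup_b's own z axis and vertical above 0.35 rad).
It also fails if it takes over 64 s, if anything falls off the work surface, if the arm or the gripper's body presses on something with over 40 N, if the wrist force passes 120 N, or if a joint passes its speed limit or range.

## Robot

A 6-joint arm with a two-finger parallel gripper is mounted at the origin on the work surface. World frame = base frame: x ahead of the robot, y to its left, z up, the work surface at z = 0. Lengths are in m, angles in rad, forces in N, time in s.
With the tool pointing down it reaches from about 0.425 to 0.95 m from the base axis. Payload 3.5 kg.
Tool frame: the origin (TCP) lies on the centre line of the jaws, within the pads' length; the fingertips stand 8 mm ahead of it and the grasp point (between the pads) lies 11 mm behind it; z points along the fingers, y is the line along which they close (so a half turn about z gives the same grasp; the last joint's range is limited). The gripper opens to 85 mm and grips with 20 to 120 N. Pads are 22 mm wide; open, the fingers measure 114 mm over their backs; the gripper's body (76 mm by 85 mm) begins 54 mm behind the grasp point. The pads swing forward as they close: fully open they stand 13 mm farther back than shut.
Start: joints at [-1.343, 0.286, 1.577, -0, 1.279, -0.15], TCP at [0.249, -0.627, 0.239] pointing down, gripper open.
Joint ranges: [-2.77, 2.77], [-0.9, 2.22], [0.21, 2.48], [-1.53, 4.67], [0.24, 2.81], [-2.84, 2.84]. Speed limits (rad/s): [2.79, 2.79, 3.14, 3.14, 3.14, 3.14].

## Interface

Orientations are given as a unit quaternion [x, y, z, w].
In Python, from plant import ctrl gives the robot as it stands. The module is installed in compiled form; this text tells all that it offers.
- The arm moves only by the tool send_rows, never from a script. Its argument "steps" is a list of rows, each a list of 5 numbers: the shift along the tool's x, y, z in m, then the turn about the tool's z in degrees, then the opening, from -1 (shut) to 1 (fully open). A call has 1 to 12 rows; each row is the pose to reach, as a shift and turn from the pose commanded when the call began, along the tool's axes at that moment; what a row does not reach only later rows make up. A row lasts 1/10 s, in which the tool goes at most 50 mm and 8.59 degrees, less where a joint would pass 70% of its speed; a pose out of reach is approached as far as the arm can. A call with a gripper value outside its range is refused whole. The fingers move at their own pace and stop on an object; "squeeze" is the grip in N (left out, the last holds). Time passes only in rows, so rows that repeat a pose let the fingers close. It gives the time, the measured TCP pose, the force, the opening and the grip force at its end, in the units of the state.
- ctrl.get_state(): the state, without advancing time (a new reading comes with each control period).
- ctrl.read_camera(name): name is "scene" or "top" or "wrist"; returns the picture (420x560x3 uint8, red, green, blue); there is no depth.
- ctrl.calibration(name): a dict with "intrinsics" (3x3 intrinsics, pixels), "extrinsics" (4x4, takes a point from world to camera coordinates); the wrist camera has in their place "tool_from_camera" (4x4, takes a point from camera to tool coordinates, whose origin is the TCP and whose axes are the flange's). Camera axes: x right, y up, looking along -z (the intrinsics and any distortion apply to the point x, -y, -z); pixel columns grow to the right and rows downward; lengths in m; the calibration is good to about 2 mm. A picture is of the moment at which its call begins: read the wrist's pose just before it. calibration takes no time and is no camera call.
- ctrl.sign_off(): hands the job in; it is judged then, once.
The state is a dict: "time": time; "qpos": joint angles; "dq": joint speeds; "joint_efforts": joint torques, N m; "eef_pos": TCP position; "tcp_rot": TCP orientation; "contact_force": force on the tool from outside, world axes, zero at the start; "wrist_torque": the same for the moment, N m; "opening": opening from 0.0 (shut) to 1.0 (fully open); "finger_force": force on a finger pad.
Only numpy, scipy, OpenCV 4.12 (cv2) and the standard library are available. Lean on these libraries where they do the work, as an engineer would, in place of code of your own. Each camera call takes 0.05 s, during which the arm holds its last target. There are 200 camera calls.

## Working session

There is one attempt and no reset: what is moved stays moved. The work goes in short steps, Python scripts to look and compute and a tool call to move; the robot and the scene stay as the last step left them, time stands still between calls to the robot, and variables do not carry over. Pictures are saved under pics/ and viewed, at most 10 in all, crops included, and the job is handed in when it is done.

Besides the shell and the picture viewer there is one more tool, called as a command line: name --pt "numbers of a row" for each row, then --argument value for the rest. send_rows: Moves the arm, as the interface text tells. Its arguments: {"type":"object","properties":{"steps":{"type":"array","items":{"type":"array","items":{"type":"number"}}},"squeeze":{"type":"number"}},"required":["steps"]}

```bash
mkdir -p pics; python3 - <<'E'
from plant import ctrl
import cv2,numpy as np
np.set_printoptions(precision=4,suppress=True)
s=ctrl.get_state();print({k:np.round(v,4) for k,v in s.items()})
for n in("scene","top","wrist"):
    im=ctrl.read_camera(n);cv2.imwrite(f"pics/{n}0.png",im[:,:,::-1]);print(n,ctrl.calibration(n))
E
```

```text
{'time': np.float64(0.0), 'qpos': array([-1.343 ,  0.2872,  1.5782,  0.    ,  1.2786, -0.15  ]), 'dq': array([-0.0008,  0.0017,  0.0001,  0.0006, -0.0003, -0.0013]), 'joint_efforts': array([ -0.0015, -40.5985, -29.2626,  -0.0002,   0.0058,  -0.    ]), 'eef_pos': array([ 0.2489, -0.6267,  0.2379]), 'tcp_rot': array([ 0.9822,  0.1878, -0.    , -0.0012]), 'contact_force': array([ 0.0062, -0.2716,  0.9518]), 'wrist_torque': array([-0.0442,  0.0494, -0.0013]), 'finger_force': np.float64(0.0), 'opening': np.float64(0.9981)}
scene {'intrinsics': array([[436.4793,   0.    , 276.9082],
       [  0.    , 436.4793, 204.3319],
       [  0.    ,   0.    ,   1.    ]]), 'extrinsics': array([[-0.83  ,  0.5577,  0.0003,  0.4642],
       [-0.3859, -0.5747,  0.7216,  0.1435],
       [ 0.4027,  0.5988,  0.6923, -1.9091],
       [ 0.    ,  0.    ,  0.    ,  1.    ]])}
top {'intrinsics': array([[524.9642,   0.    , 278.9715],
       [  0.    , 524.9642, 210.1004],
       [  0.    ,   0.    ,   1.    ]]), 'extrinsics': array([[-0.0001, -1.    ,  0.0035,  0.0047],
       [ 0.9948,  0.0002,  0.1019, -0.5621],
       [-0.1019,  0.0035,  0.9948, -1.576 ],
       [ 0.    ,  0.    ,  0.    ,  1.    ]])}
wrist {'intrinsics': array([[356.3694,   0.    , 278.8676],
       [  0.    , 356.3694, 217.5474],
       [  0.    ,   0.    ,   1.    ]]), 'tool_from_camera': array([[ 0.    ,  0.9618,  0.2739,  0.0692],
       [ 1.    , -0.0001,  0.0002,  0.0006],
       [ 0.0003,  0.2739, -0.9618, -0.1336],
       [ 0.    ,  0.    ,  0.    ,  1.    ]])}
```

View pics/top0.png

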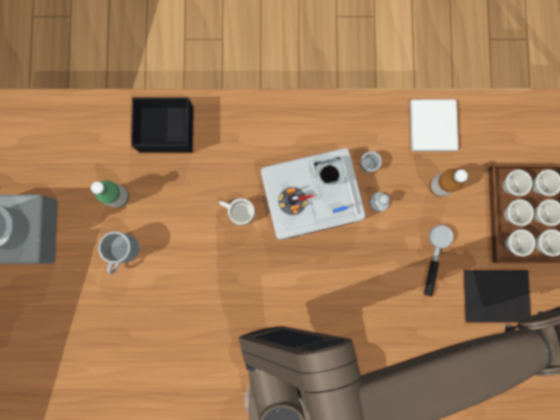

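View pics/scene0.png

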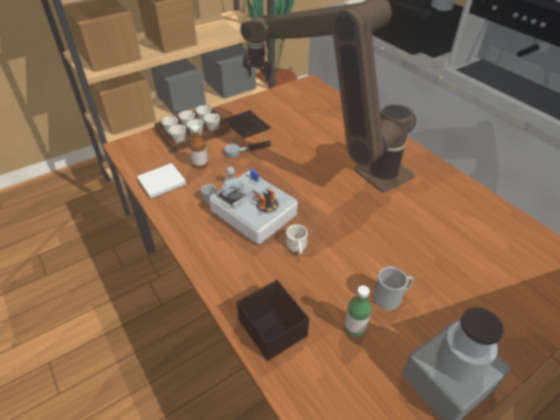

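The top view shows the feeder centred near (312,193), with the knob near (293,200), the fin near (343,209) and the funnel near (330,174). The cup is at (240,211), and the tamper and dosing cup are to the right. I'll enlarge it.

```bash
python3 - <<'E'
import cv2
im=cv2.imread("pics/top0.png")[140:246,250:390]
cv2.imwrite("pics/topc.png",cv2.resize(im,None,fx=5.6,fy=5.6,interpolation=cv2.INTER_CUBIC))
E
```

```text
(no output)
```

View pics/topc.png

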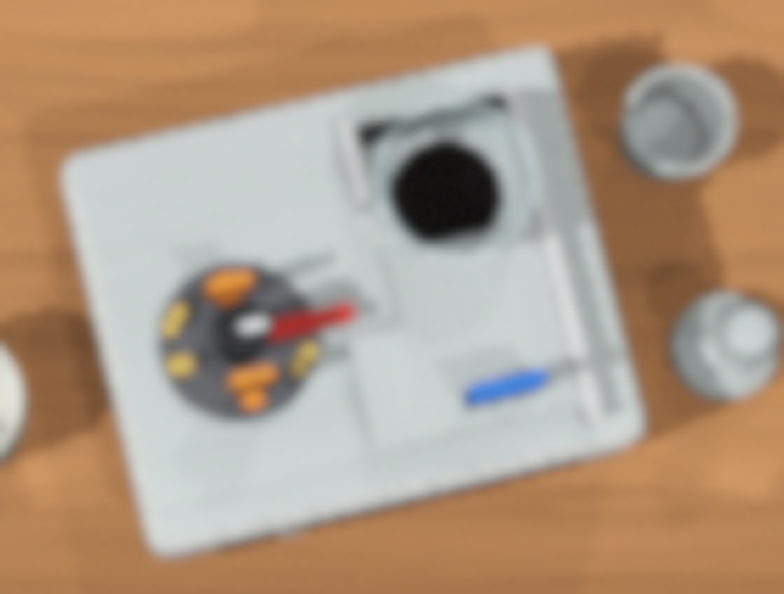

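```bash
cat > h.py <<'E'
import numpy as np,cv2
from plant import ctrl
from scipy.spatial.transform import Rotation as R
np.set_printoptions(precision=4,suppress=True)
def ray(name,uv,z,T=None):
    c=ctrl.calibration(name);K=c["intrinsics"]
    if name=="wrist": M=T@c["tool_from_camera"]
    else: M=np.linalg.inv(c["extrinsics"])
    d=np.linalg.inv(K)@[*uv,1];d=M[:3,:3]@(d*[1,-1,-1]);o=M[:3,3]
    return o+d*(z-o[2])/d[2]
def tool(s):
    T=np.eye(4);T[:3,:3]=R.from_quat(s["tcp_rot"]).as_matrix();T[:3,3]=s["eef_pos"];return T
E
python3 - <<'E'
from h import *
def c(u,v,z):return ray("top",(250+u/5.6-.4,140+v/5.6-.4),z)[:2]
P=[c(*p,.09) for p in((62,155),(550,45),(645,445),(150,555))]
ctr=np.mean(P,0);print(np.array(P),ctr)
x=(P[0]+P[1]-P[2]-P[3]);y=P[0]+P[3]-P[1]-P[2]
print(np.linalg.norm(x)/2,np.linalg.norm(y)/2)
a1=np.arctan2(x[1],x[0]);a2=np.arctan2(-y[0],y[1]);a=(a1+a2)/2;print(a1,a2)
A=np.array([[np.cos(a),-np.sin(a)],[np.sin(a),np.cos(a)]])
print("knob pred",ctr+A@[-.01,.065],"fin pred y=-60:",ctr+A@[-.05,-.06])
ta,tb=c(230,285,.146),c(252,380,.146);print("tabs",ta,tb,(ta+tb)/2,np.linalg.norm(ta-tb),np.arctan2(*(ta-tb)[::-1]))
f=c(507,387,.146);print("fin",f,A.T@(f-ctr))
print("tongue",c(355,312,.105), "cup",c(-55,400,.06))
s=ctrl.get_state();print(R.from_quat(s["tcp_rot"]).as_matrix())
E
```

```text
[[ 0.6834  0.0591]
 [ 0.7428 -0.2   ]
 [ 0.5294 -0.247 ]
 [ 0.4717  0.0125]] [ 0.6068 -0.0939]
0.2175919239083333 0.26586488282351434
0.21678704238169638 0.22200049497705074
knob pred [ 0.5829 -0.0326] fin pred y=-60: [ 0.5711 -0.1633]
tabs [ 0.6061 -0.0282] [ 0.5576 -0.0392] [ 0.5819 -0.0337] 0.04974368036495546 0.2233514713449158
fin [ 0.5541 -0.1682] [-0.0677 -0.0611]
tongue [ 0.5977 -0.0944] cup [0.556  0.1222]
[[ 0.9295  0.3689 -0.0004]
 [ 0.3689 -0.9295  0.0018]
 [ 0.0003 -0.0018 -1.    ]]
```

send_rows --pt "0.04 -0.03 -0.02 -7 1" --pt "0.08 -0.06 -0.02 -14 1" --pt "0.12 -0.095 -0.02 -22 1" --pt "0.155 -0.125 -0.02 -30 1" --pt "0.19 -0.155 -0.02 -38 1" --pt "0.23 -0.185 -0.02 -46 1" --pt "0.27 -0.215 -0.02 -54 1" --pt "0.31 -0.25 -0.02 -62 1" --pt "0.35 -0.28 -0.02 -70 1" --pt "0.39 -0.31 -0.02 -77 1" --pt "0.425 -0.34 -0.02 -81 1" --pt "0.45 -0.365 -0.02 -81 1"

```text
time: 1.35
eef_pos: [0.5335, -0.1193, 0.2591]
tcp_rot: [0.624, 0.782, 0.0, -0.0]
contact_force: [-0.1, -0.6, -0.3]
opening: 0.998
finger_force: 0.0
```

```bash
cat >> h.py <<'E'
def go(x,y,z,ang):
    s=ctrl.get_state();T=tool(s);Y=T[:3,1];d=T[:3,:3].T@(np.array([x,y,z])-T[:3,3])
    a=np.arctan2(Y[1],Y[0]);e=(ang-a+np.pi/2)%np.pi-np.pi/2
    print("t",s["time"],"p",s["eef_pos"],"yang",a,"shift",d,"turn",-np.degrees(e),"q",s["qpos"],"F",s["contact_force"])
E
python3 -c "
from h import *
go(.582,-.033,.26,.222)"
```

```text
t 1.35 p [ 0.5335 -0.1193  0.2591] yang 0.22374742908454034 shift [ 0.0734  0.0665 -0.0008] turn 0.10012031154256754 q [-0.4059 -0.0127  1.8724  0.0005  1.2821 -0.6298] F [-0.1234 -0.5605 -0.2822]
```

send_rows --pt "0.035 0.03 0 0 1" --pt "0.06 0.055 0 0 1" --pt "0.0734 0.0665 0 0 1" --pt "0.0734 0.0665 0 0 1" --pt "0.0734 0.0665 0 0 1" --pt "0.0734 0.0665 0 0 1"

```text
time: 1.95
eef_pos: [0.581, -0.0367, 0.2591]
tcp_rot: [0.625, 0.78, -0.0, -0.0]
contact_force: [-0.2, -0.5, 0.4]
opening: 1.001
finger_force: 0.0
```

```bash
python3 -c "
from h import *
go(.582,-.033,.26,.222)
T=tool(ctrl.get_state());np.save('T1.npy',T)
im=ctrl.read_camera('wrist')[:,:,::-1];cv2.imwrite('pics/w1.png',im)
cv2.imwrite('pics/w1b.png',cv2.resize(im,(800,600),interpolation=cv2.INTER_CUBIC))"
```

```text
t 1.95 p [ 0.581  -0.0367  0.2591] yang 0.2197719361970959 shift [ 0.0034  0.0018 -0.0009] turn -0.12765865239227817 q [-0.2372  0.0684  1.7895 -0.0003  1.2842 -0.4569] F [-0.1953 -0.5263  0.3511]
```

View pics/w1b.png

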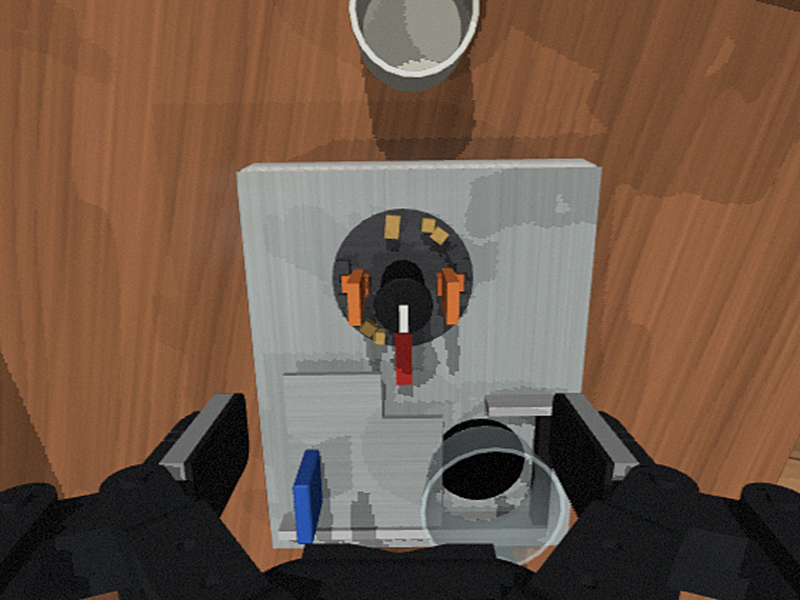

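```bash
python3 - <<'E'
import cv2
im=cv2.imread("pics/w1.png")[140:275,225:340]
cv2.imwrite("pics/w1c.png",cv2.resize(im,None,fx=4.4,fy=4.4,interpolation=cv2.INTER_CUBIC))
E
```

```text
(no output)
```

View pics/w1c.png

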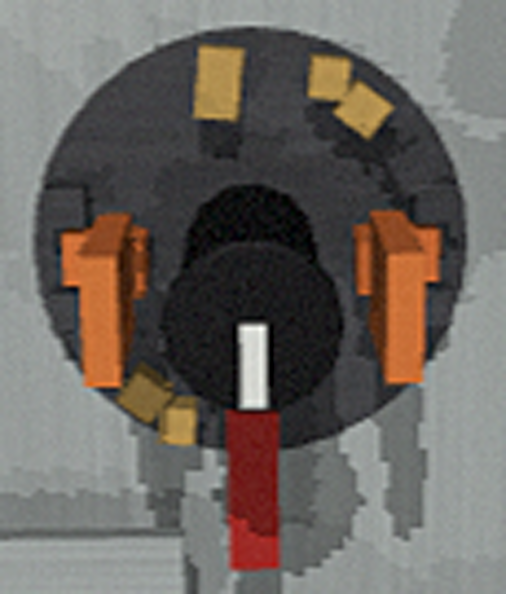

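```bash
python3 - <<'E'
from h import *
T=np.load('T1.npy')
def w(u,v,z):return ray("wrist",(225+u/4.4-.4,140+v/4.4-.4),z,T)
a,b=w(424,317,.146),w(82,319,.146)
print(a,b,(a+b)/2,np.linalg.norm(a-b),np.arctan2(*(a-b)[:2][::-1]))
h=w(252,325,.151);print("hub",h);print("ring",w(250,237,.09+.005))
t=w(254,569,.106);print("tongue",t,np.linalg.norm(t-h),np.arctan2(*(t-h)[:2][::-1])+np.pi/2)
e=[w(80,250,.146),w(85,387,.146),w(424,250,.146),w(424,384,.146)]
for i in(0,2):
  d=e[i]-e[i+1];print(np.linalg.norm(d),np.arctan2(-d[0],d[1]))
s=3/4 if 0 else .7
def q(u,v,z):return ray("wrist",(u*.7,v*.7),z,T)
f=q(309,495,.146);f0,f1=q(314,452,.146),q(303,542,.146);print("fin",f,f0,f1)
# brass angles relative to tab a dir
for u,v in((220,83),(330,77),(363,108),(147,390),(180,420)):
  d=w(u,v,.1)-(a+b)/2;print(np.degrees(np.arctan2(d[1],d[0])-.22),np.hypot(d[0],d[1]))
c=(a+b)/2;go(c[0],c[1],.119,.22)
E
```

```text
[ 0.6096 -0.0273  0.146 ] [ 0.5553 -0.0397  0.146 ] [ 0.5824 -0.0335  0.146 ] 0.055691861169134264 0.22578629167771777
hub [ 0.5822 -0.0334  0.151 ]
ring [ 0.5817 -0.031   0.095 ]
tongue [ 0.5967 -0.0941  0.106 ] 0.0769665692149199 0.23454127996950547
0.023102901254867147 0.22770905844945513
0.02259731814524613 0.25222516368150205
fin [ 0.5556 -0.1541  0.146 ] [ 0.5536 -0.1266  0.146 ] [ 0.5576 -0.186   0.146 ]
99.99653924495368 0.0332491130693405
66.66966584052952 0.03685625594980914
53.46995987364366 0.03499240754879472
-126.97050484887022 0.03370350055006472
-112.72720442497413 0.03591170228380405
t 2.0 p [ 0.581  -0.0369  0.2592] yang 0.21936503255232612 shift [0.003  0.0022 0.1402] turn -0.036380954879901145 q [-0.2375  0.0683  1.7895 -0.0003  1.2843 -0.4568] F [-0.8673  0.208   0.7768]
```

send_rows --pt "0.003 0.0022 0.04 -0.5 1" --pt "0.003 0.0022 0.08 -0.5 1" --pt "0.003 0.0022 0.1 -0.5 1" --pt "0.003 0.0022 0.1 -0.5 1" --pt "0.003 0.0022 0.1 -0.5 1"

```text
time: 2.5
eef_pos: [0.5831, -0.0333, 0.1599]
tcp_rot: [0.622, 0.783, 0.0, 0.0]
contact_force: [0.2, 0.6, 1.0]
opening: 0.998
finger_force: 0.0
```

```bash
python3 -c "
from h import *
go(.5823,-.0335,.121,.228)"
```

```text
t 2.5 p [ 0.5831 -0.0333  0.1599] yang 0.22826924261542617 shift [ 0.     -0.0008  0.0389] turn 0.01542646552898909 q [-0.2308  0.1659  1.8717 -0.      1.1037 -0.459 ] F [0.1762 0.6101 1.0164]
```

send_rows --pt "0 -0.0008 0.02 0 1" --pt "0 -0.0008 0.039 0 1" --pt "0 -0.0008 0.039 0 0.45" --pt "0 -0.0008 0.039 0 0.45" --pt "0 -0.0008 0.039 0 0.45" --pt "0 -0.0008 0.039 0 0.45" --squeeze 20

```text
time: 3.1
eef_pos: [0.5833, -0.033, 0.1222]
tcp_rot: [0.622, 0.783, 0.001, 0.001]
contact_force: [0.1, -0.9, -0.8]
opening: 0.728
finger_force: 0.0
```

```bash
python3 -c "
from h import *
go(.5823,-.0335,.121,.228)
T=tool(ctrl.get_state());np.save('T2.npy',T)
im=ctrl.read_camera('wrist')[:,:,::-1];cv2.imwrite('pics/w2.png',im)
cv2.imwrite('pics/w2b.png',cv2.resize(im[120:,:][:, 80:480],(800,600),interpolation=cv2.INTER_CUBIC))"
```

```text
t 3.1 p [ 0.5833 -0.033   0.1222] yang 0.22942400026222165 shift [-0.0003 -0.0011  0.0012] turn 0.08158920505082419 q [-0.2301  0.2112  1.8953 -0.      1.0319 -0.4595] F [ 0.0697 -0.9316 -0.7741]
```

View pics/w2b.png

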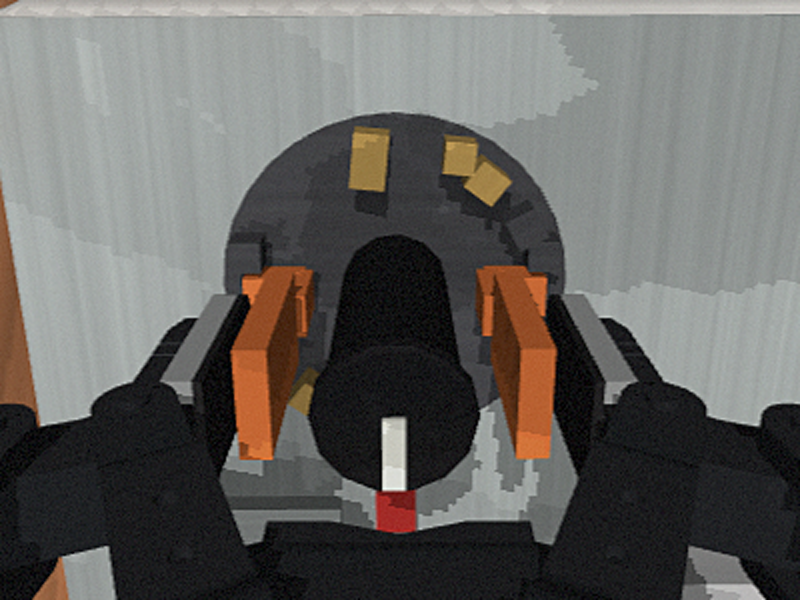

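Both pads straddle the tabs, with the tool roughly 1 mm too far along +y. I'll correct that, close gently and read the side force.

send_rows --pt "-0.0003 -0.001 0.001 0 0.45" --pt "-0.0003 -0.001 0.001 0 0.3" --pt "-0.0003 -0.001 0.001 0 0.2" --pt "-0.0003 -0.001 0.001 0 0.2" --pt "-0.0003 -0.001 0.001 0 0.2"

```text
time: 3.65
eef_pos: [0.5821, -0.0333, 0.1205]
tcp_rot: [0.621, 0.783, 0.001, 0.001]
contact_force: [0.3, 1.2, 6.6]
opening: 0.602
finger_force: 6.5
```

```bash
cat >>h.py <<'E'
def ft():
    s=ctrl.get_state();T=tool(s);print("t",s["time"],"Ft",T[:3,:3].T@s["contact_force"],"M",s["wrist_torque"],"op",s["opening"],"ff",s["finger_force"],"yang",np.arctan2(T[1,1],T[0,1]),"p",s["eef_pos"],"q6",s["qpos"][5])
E
python3 -c "
from h import *
ft()"
```

```text
t 3.65 Ft [ 1.0909  0.5797 -6.593 ] M [ 0.1804 -0.0318  0.0544] op 0.6018774078521714 ff 6.533509120345116 yang 0.22954243155778772 p [ 0.5821 -0.0333  0.1205] q6 -0.46082846623143237
```

send_rows --pt "0 0 0 0 0.1" --pt "0 0 0 0 0" --pt "0 0 0 0 -0.2" --pt "0 0 0 0 -0.2" --pt "0 0 0 0 -0.2" --squeeze 24

```text
time: 4.15
eef_pos: [0.5824, -0.0333, 0.1217]
tcp_rot: [0.621, 0.783, 0.001, 0.001]
contact_force: [-1.8, 1.4, 9.0]
opening: 0.501
finger_force: 23.5
```

```bash
python3 -c "
from h import *
ft()"
```

```text
t 4.15 Ft [ 1.7214 -1.3745 -9.0042] M [0.245  0.2322 0.0012] op 0.500621557618984 ff 23.531665205955505 yang 0.22963456312892125 p [ 0.5824 -0.0333  0.1217] q6 -0.46079274515874846
```

send_rows --pt "0 0 0 -1.5 -0.2" --pt "0 0 0 -3 -0.2" --pt "0 0 0 -4.5 -0.2" --pt "0 0 0 -6 -0.2" --pt "0 0 0 -6 -0.2"

```text
time: 4.65
eef_pos: [0.5824, -0.0333, 0.1217]
tcp_rot: [0.58, 0.815, 0.001, 0.001]
contact_force: [-0.7, 1.9, 8.8]
opening: 0.497
finger_force: 23.6
```

```bash
python3 -c "
from h import *
ft()"
```

```text
t 4.65 Ft [ 1.9713 -0.0274 -8.8053] M [ 0.2407  0.2419 -0.0419] op 0.4973887221807013 ff 23.571017682552338 yang 0.33448497338630934 p [ 0.5824 -0.0333  0.1217] q6 -0.5657474017776064
```

send_rows --pt "0 0 0 -3 -0.2" --pt "0 0 0 -7 -0.2" --pt "0 0 0 -11 -0.2" --pt "0 0 0 -15 -0.2" --pt "0 0 0 -19 -0.2" --pt "0 0 0 -23 -0.2" --pt "0 0 0 -27 -0.2" --pt "0 0 0 -31 -0.2" --pt "0 0 0 -35 -0.2" --pt "0 0 0 -37 -0.2" --pt "0 0 0 -38 -0.2" --pt "0 0 0 -38 -0.2"

```text
time: 5.85
eef_pos: [0.5822, -0.0334, 0.1217]
tcp_rot: [0.283, 0.959, 0.0, 0.001]
contact_force: [-1.8, 0.5, 9.6]
opening: 0.498
finger_force: 23.7
```

```bash
python3 -c "
from h import *
ft()"
```

```text
t 5.85 Ft [ 1.766  -0.5381 -9.587 ] M [ 0.1712  0.3099 -0.0124] op 0.4981479854775551 ff 23.67556393146515 yang 0.9975535195333294 p [ 0.5822 -0.0334  0.1217] q6 -1.2287739852970752
```

send_rows --pt "0 0 0 -1.5 -0.2" --pt "0 0 0 -3 -0.2" --pt "0 0 0 -4.5 -0.2" --pt "0 0 0 -5.5 -0.2" --pt "0 0 0 -5.5 -0.2"

```text
time: 6.35
eef_pos: [0.5822, -0.0335, 0.1217]
tcp_rot: [0.236, 0.972, -0.0, 0.001]
contact_force: [-1.2, 0.2, 9.9]
opening: 0.501
finger_force: 23.7
```

```bash
python3 -c "
from h import *
ft()"
```

```text
t 6.35 Ft [ 1.1516 -0.4046 -9.9088] M [0.1229 0.3602 0.0629] op 0.5006463896271076 ff 23.684474229812622 yang 1.0934493029990664 p [ 0.5822 -0.0335  0.1217] q6 -1.3247172212346179
```

send_rows --pt "0 0 0 -0.5 -0.2" --pt "0 0 0 -1 -0.2" --pt "0 0 0 -1.5 -0.2" --pt "0 0 0 -1.5 -0.2"

```text
time: 6.75
eef_pos: [0.5822, -0.0335, 0.1217]
tcp_rot: [0.224, 0.975, -0.0, 0.001]
contact_force: [-2.8, 0.1, 9.7]
opening: 0.499
finger_force: 23.7
```

```bash
python3 -c "
from h import *
ft()"
```

```text
t 6.75 Ft [ 2.5249 -1.1025 -9.6999] M [ 0.1824  0.3252 -0.0275] op 0.4988877163346421 ff 23.68553191423416 yang 1.1194660814967465 p [ 0.5822 -0.0335  0.1217] q6 -1.3506894684475994
```

send_rows --pt "0 0 0 -0.5 -0.2" --pt "0 0 0 -1 -0.2" --pt "0 0 0 -1.5 -0.2" --pt "0 0 0 -2 -0.2" --pt "0 0 0 -2 -0.2"

```text
time: 7.25
eef_pos: [0.5822, -0.0335, 0.1217]
tcp_rot: [0.207, 0.978, -0.0, 0.001]
contact_force: [-3.1, 1.3, 9.0]
opening: 0.497
finger_force: 23.7
```

```bash
python3 -c "
from h import *
ft()"
```

```text
t 7.25 Ft [ 3.2907 -0.0772 -9.0044] M [0.1438 0.4047 0.0191] op 0.49726993020762816 ff 23.68891954421997 yang 1.1544216719150644 p [ 0.5822 -0.0335  0.1217] q6 -1.3856130444214965
```

send_rows --pt "0 0 0 -0.5 -0.2" --pt "0 0 0 -1 -0.2" --pt "0 0 0 -1.5 -0.2" --pt "0 0 0 -2 -0.2" --pt "0 0 0 -2 -0.2"

```text
time: 7.75
eef_pos: [0.5822, -0.0335, 0.1217]
tcp_rot: [0.19, 0.982, -0.0, 0.001]
contact_force: [-1.4, 0.9, 10.1]
opening: 0.501
finger_force: 23.7
```

```bash
python3 -c "
from h import *
ft()"
```

```text
t 7.75 Ft [  1.6126   0.33   -10.0688] M [ 0.1841  0.344  -0.0262] op 0.5005035827814627 ff 23.690661191940308 yang 1.1892462243837734 p [ 0.5822 -0.0335  0.1217] q6 -1.4205141651731132
```

send_rows --pt "0 0 0 -0.5 -0.2" --pt "0 0 0 -1 -0.2" --pt "0 0 0 -1.5 -0.2" --pt "0 0 0 -2 -0.2" --pt "0 0 0 -2 -0.2"

```text
time: 8.25
eef_pos: [0.5822, -0.0335, 0.1217]
tcp_rot: [0.172, 0.985, -0.0, 0.001]
contact_force: [-2.1, 0.7, 10.6]
opening: 0.499
finger_force: 23.7
```

```bash
python3 -c "
from h import *
ft()"
```

```text
t 8.25 Ft [  2.2032  -0.0838 -10.573 ] M [ 0.1666  0.3488 -0.043 ] op 0.4994840637796108 ff 23.692743480205536 yang 1.2242292524287302 p [ 0.5822 -0.0335  0.1217] q6 -1.455414155720737
```

send_rows --pt "0 0 0 -0.5 -0.2" --pt "0 0 0 -1 -0.2" --pt "0 0 0 -1.5 -0.2" --pt "0 0 0 -2 -0.2" --pt "0 0 0 -2 -0.2"

```text
time: 8.75
eef_pos: [0.5822, -0.0335, 0.1217]
tcp_rot: [0.155, 0.988, -0.0, 0.001]
contact_force: [-1.7, 1.1, 9.9]
opening: 0.5
finger_force: 23.7
```

```bash
python3 -c "
from h import *
ft()"
```

```text
t 8.75 Ft [ 1.9181  0.5674 -9.9479] M [ 0.0996  0.3625 -0.0381] op 0.4998990937883957 ff 23.694638907909393 yang 1.259083725148149 p [ 0.5822 -0.0335  0.1217] q6 -1.490303313953656
```

send_rows --pt "0 0 0 -0.5 -0.2" --pt "0 0 0 -1 -0.2" --pt "0 0 0 -1.5 -0.2" --pt "0 0 0 -2 -0.2" --pt "0 0 0 -2 -0.2"

```text
time: 9.25
eef_pos: [0.5822, -0.0335, 0.1217]
tcp_rot: [0.138, 0.99, -0.0, 0.001]
contact_force: [-1.8, 1.0, 10.7]
opening: 0.499
finger_force: 23.7
```

```bash
python3 -c "
from h import *
ft()"
```

```text
t 9.25 Ft [  1.9749   0.4868 -10.7168] M [ 0.1684  0.3155 -0.0309] op 0.4994075150908396 ff 23.6964413523674 yang 1.2940096870072095 p [ 0.5822 -0.0335  0.1217] q6 -1.5252436484571146
```

send_rows --pt "0 0 0 -0.5 -0.2" --pt "0 0 0 -1 -0.2" --pt "0 0 0 -1.5 -0.2" --pt "0 0 0 -2 -0.2" --pt "0 0 0 -2 -0.2"

```text
time: 9.75
eef_pos: [0.5822, -0.0335, 0.1217]
tcp_rot: [0.121, 0.993, -0.0, 0.001]
contact_force: [-1.8, 1.5, 10.1]
opening: 0.498
finger_force: 23.7
```

```bash
python3 -c "
from h import *
ft()"
```

```text
t 9.75 Ft [  2.0368   1.0029 -10.1216] M [ 0.1142  0.3707 -0.0359] op 0.49759534894998814 ff 23.697604537010193 yang 1.3289116799691272 p [ 0.5822 -0.0335  0.1217] q6 -1.5601471549293013
```

send_rows --pt "0 0 0 -0.5 -0.2" --pt "0 0 0 -1 -0.2" --pt "0 0 0 -1.5 -0.2" --pt "0 0 0 -2 -0.2" --pt "0 0 0 -2 -0.2"

```text
time: 10.25
eef_pos: [0.5822, -0.0336, 0.1217]
tcp_rot: [0.103, 0.995, -0.0, 0.001]
contact_force: [-2.6, 0.8, 10.2]
opening: 0.496
finger_force: 23.7
```

```bash
python3 -c "
from h import *
ft()"
```

```text
t 10.25 Ft [  2.6922   0.2517 -10.1679] M [0.1757 0.366  0.054 ] op 0.4957844836811437 ff 23.698307275772095 yang 1.3637847061807062 p [ 0.5822 -0.0336  0.1217] q6 -1.5950515505974883
```

send_rows --pt "0 0 0 -0.5 -0.2" --pt "0 0 0 -1 -0.2" --pt "0 0 0 -1.5 -0.2" --pt "0 0 0 -2 -0.2" --pt "0 0 0 -2 -0.2"

```text
time: 10.75
eef_pos: [0.5821, -0.0336, 0.1217]
tcp_rot: [0.086, 0.996, -0.0, 0.001]
contact_force: [-2.2, 1.3, 10.4]
opening: 0.497
finger_force: 23.7
```

```bash
python3 -c "
from h import *
ft()"
```

```text
t 10.75 Ft [  2.3873   0.8855 -10.3633] M [ 0.1256  0.3691 -0.0764] op 0.49742826991718303 ff 23.699042201042175 yang 1.3987065939079177 p [ 0.5821 -0.0336  0.1217] q6 -1.6299439791399675
```

send_rows --pt "0 0 0 -0.5 -0.2" --pt "0 0 0 -1 -0.2" --pt "0 0 0 -1.5 -0.2" --pt "0 0 0 -2 -0.2" --pt "0 0 0 -2 -0.2"

```text
time: 11.25
eef_pos: [0.5821, -0.0336, 0.1217]
tcp_rot: [0.069, 0.998, -0.0, 0.001]
contact_force: [-2.3, -0.6, 9.3]
opening: 0.502
finger_force: 23.7
```

```bash
python3 -c "
from h import *
ft()"
```

```text
t 11.25 Ft [ 2.1924 -0.8939 -9.3262] M [ 0.1387  0.3388 -0.0159] op 0.501864222857729 ff 23.69971364736557 yang 1.4335996459570952 p [ 0.5821 -0.0336  0.1217] q6 -1.6648462418350187
```

send_rows --pt "0 0 0 -0.5 -0.2" --pt "0 0 0 -1 -0.2" --pt "0 0 0 -1.5 -0.2" --pt "0 0 0 -2 -0.2" --pt "0 0 0 -2 -0.2"

```text
time: 11.75
eef_pos: [0.5821, -0.0336, 0.1217]
tcp_rot: [0.051, 0.999, -0.0, 0.001]
contact_force: [-3.1, 0.5, 11.0]
opening: 0.495
finger_force: 23.7
```

```bash
python3 -c "
from h import *
ft()"
```

```text
t 11.75 Ft [  3.0811   0.1761 -10.9859] M [ 0.1049  0.3886 -0.0656] op 0.49547769359837035 ff 23.699913918972015 yang 1.4685416188414384 p [ 0.5821 -0.0336  0.1217] q6 -1.6997620960507098
```

```bash
python3 -c "
from h import *
im=ctrl.read_camera('wrist')[:,:,::-1];cv2.imwrite('pics/w3.png',im)
cv2.imwrite('pics/w3b.png',cv2.resize(im[120:,:][:, 80:480],(800,600),interpolation=cv2.INTER_CUBIC))"
```

```text
(no output)
```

View pics/w3b.png

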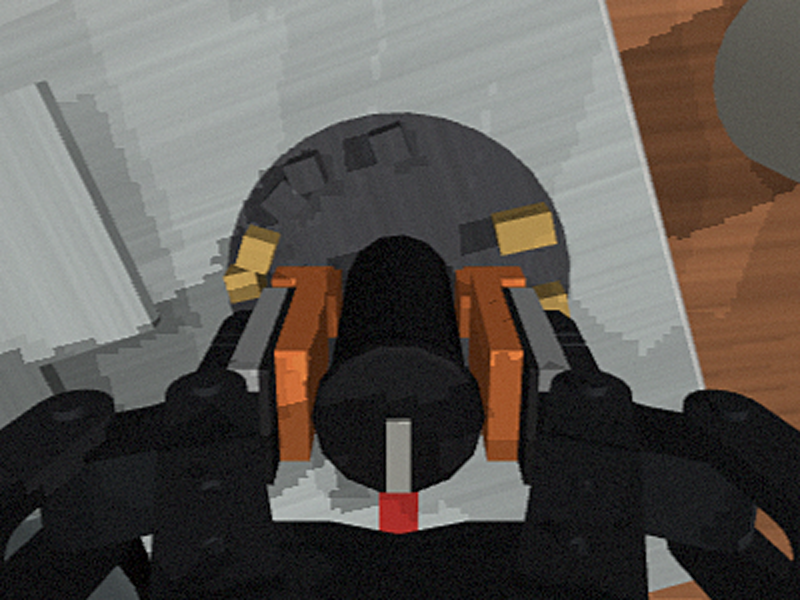

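The knob has turned with the tool and both tabs are held in. The brass stop block at (525,230) is close to the right tab's path. I'll continue in small steps.

send_rows --pt "0 0 0 -0.5 -0.2" --pt "0 0 0 -1 -0.2" --pt "0 0 0 -1.5 -0.2" --pt "0 0 0 -2 -0.2" --pt "0 0 0 -2 -0.2"

```text
time: 12.3
eef_pos: [0.5821, -0.0336, 0.1217]
tcp_rot: [0.034, 0.999, -0.0, 0.001]
contact_force: [-2.0, -0.1, 10.1]
opening: 0.499
finger_force: 23.7
```

```bash
python3 -c "
from h import *
ft()"
```

```text
t 12.3 Ft [  1.9712  -0.2359 -10.0846] M [0.105  0.346  0.0059] op 0.49930201950116265 ff 23.700358271598816 yang 1.5034367192347113 p [ 0.5821 -0.0336  0.1217] q6 -1.7346569927356323
```

send_rows --pt "0 0 0 -0.5 -0.2" --pt "0 0 0 -1 -0.2" --pt "0 0 0 -1.5 -0.2" --pt "0 0 0 -2 -0.2" --pt "0 0 0 -2 -0.2"

```text
time: 12.8
eef_pos: [0.5822, -0.0336, 0.1217]
tcp_rot: [0.016, 1.0, -0.0, 0.001]
contact_force: [-2.2, 0.7, 9.8]
opening: 0.499
finger_force: 23.7
```

```bash
python3 -c "
from h import *
ft()"
```

```text
t 12.8 Ft [ 2.1888  0.6162 -9.7909] M [ 0.0975  0.3761 -0.028 ] op 0.4993601373621164 ff 23.70014190673828 yang 1.5383431169585624 p [ 0.5822 -0.0336  0.1217] q6 -1.7695812949752467
```

send_rows --pt "0 0 0 -0.5 -0.2" --pt "0 0 0 -1 -0.2" --pt "0 0 0 -1.5 -0.2" --pt "0 0 0 -2 -0.2" --pt "0 0 0 -2 -0.2"

```text
time: 13.3
eef_pos: [0.5822, -0.0337, 0.1217]
tcp_rot: [-0.001, 1.0, -0.0, 0.001]
contact_force: [-1.6, 0.8, 10.7]
opening: 0.499
finger_force: 23.7
```

```bash
python3 -c "
from h import *
ft()"
```

```text
t 13.3 Ft [  1.6238   0.76   -10.67  ] M [ 0.1182  0.3179 -0.0744] op 0.49854448938149964 ff 23.699293434619904 yang 1.5732655127551538 p [ 0.5822 -0.0337  0.1217] q6 -1.8044877085050663
```

send_rows --pt "0 0 0 -0.5 -0.2" --pt "0 0 0 -1 -0.2" --pt "0 0 0 -1.5 -0.2" --pt "0 0 0 -2 -0.2" --pt "0 0 0 -2 -0.2"

```text
time: 13.8
eef_pos: [0.5821, -0.0336, 0.1217]
tcp_rot: [-0.019, 1.0, -0.0, 0.001]
contact_force: [-3.1, -0.1, 9.3]
opening: 0.499
finger_force: 23.7
```

```bash
python3 -c "
from h import *
ft()"
```

```text
t 13.8 Ft [ 3.075  -0.0098 -9.282 ] M [ 0.0785  0.3643 -0.0223] op 0.49875446980634613 ff 23.698165118694305 yang 1.6082524453811564 p [ 0.5821 -0.0336  0.1217] q6 -1.839432419037832
```

send_rows --pt "0 0 0 -0.5 -0.2" --pt "0 0 0 -1 -0.2" --pt "0 0 0 -1.5 -0.2" --pt "0 0 0 -2 -0.2" --pt "0 0 0 -2 -0.2"

```text
time: 14.3
eef_pos: [0.5821, -0.0337, 0.1217]
tcp_rot: [-0.036, 0.999, -0.0, 0.001]
contact_force: [-2.7, 0.3, 10.8]
opening: 0.496
finger_force: 23.7
```

```bash
python3 -c "
from h import *
ft()"
```

```text
t 14.3 Ft [  2.6566   0.5213 -10.826 ] M [ 0.1033  0.3598 -0.0228] op 0.4956213067674902 ff 23.697374761104584 yang 1.643153615206202 p [ 0.5821 -0.0337  0.1217] q6 -1.8743027700376163
```

send_rows --pt "0 0 0 -0.5 -0.2" --pt "0 0 0 -1 -0.2" --pt "0 0 0 -1.5 -0.2" --pt "0 0 0 -2 -0.2" --pt "0 0 0 -2 -0.2"

```text
time: 14.8
eef_pos: [0.5821, -0.0337, 0.1217]
tcp_rot: [-0.054, 0.999, -0.001, 0.001]
contact_force: [-1.6, 0.8, 9.9]
opening: 0.499
finger_force: 23.7
```

```bash
python3 -c "
from h import *
ft()"
```

```text
t 14.8 Ft [ 1.5115  0.9402 -9.9401] M [ 0.0841  0.4    -0.0205] op 0.4985224491489451 ff 23.69584411382675 yang 1.6779968687493028 p [ 0.5821 -0.0337  0.1217] q6 -1.9092218162767387
```

send_rows --pt "0 0 0 -0.5 -0.2" --pt "0 0 0 -1 -0.2" --pt "0 0 0 -1.5 -0.2" --pt "0 0 0 -1.5 -0.2"

```text
time: 15.2
eef_pos: [0.5822, -0.0337, 0.1217]
tcp_rot: [-0.067, 0.998, -0.001, 0.001]
contact_force: [-3.0, 0.3, 10.6]
opening: 0.499
finger_force: 23.7
```

```bash
python3 -c "
from h import *
ft()"
```

```text
t 15.2 Ft [  2.9445   0.6643 -10.6492] M [ 0.0942  0.3732 -0.0199] op 0.4990123460033364 ff 23.70214194059372 yang 1.7040982988081113 p [ 0.5822 -0.0337  0.1217] q6 -1.9353198966166094
```

send_rows --pt "0 0 0 -0.5 -0.2" --pt "0 0 0 -1 -0.2" --pt "0 0 0 -1.5 -0.2" --pt "0 0 0 -1.5 -0.2"

```text
time: 15.6
eef_pos: [0.5823, -0.0337, 0.1217]
tcp_rot: [-0.079, 0.997, -0.0, 0.001]
contact_force: [-1.5, 0.1, 9.9]
opening: 0.497
finger_force: 23.9
```

```bash
python3 -c "
from h import *
ft()"
```

```text
t 15.6 Ft [ 1.4126  0.2798 -9.9269] M [ 0.0379  0.3579 -0.3446] op 0.49704553030627424 ff 23.942401707172394 yang 1.7282692180056207 p [ 0.5823 -0.0337  0.1217] q6 -1.9600168488137215
```

The torque jumped to -0.34 N m, which is the stop. I'll ease back slightly and release.

send_rows --pt "0 0 0 0.7 -0.2" --pt "0 0 0 0.7 0.1" --pt "0 0 0 0.7 0.3" --pt "0 0 0 0.7 0.5" --pt "0 0 0 0.7 0.6" --pt "0 0 0 0.7 0.6"

```text
time: 16.2
eef_pos: [0.5805, -0.0329, 0.1184]
tcp_rot: [-0.074, 0.997, 0.0, -0.001]
contact_force: [0.1, 0.3, -0.6]
opening: 0.796
finger_force: 0.0
```

```bash
python3 -c "
from h import *
ft()
im=ctrl.read_camera('wrist')[:,:,::-1];cv2.imwrite('pics/w4.png',im)
cv2.imwrite('pics/w4b.png',cv2.resize(im[120:,:][:, 80:480],(800,600),interpolation=cv2.INTER_CUBIC))"
```

```text
t 16.2 Ft [-0.1559  0.2825  0.5821] M [-0.0028  0.0042  0.057 ] op 0.7961825642375104 ff 0.0 yang 1.7184839956196734 p [ 0.5805 -0.0329  0.1184] q6 -1.9496511991210843
```

View pics/w4b.png

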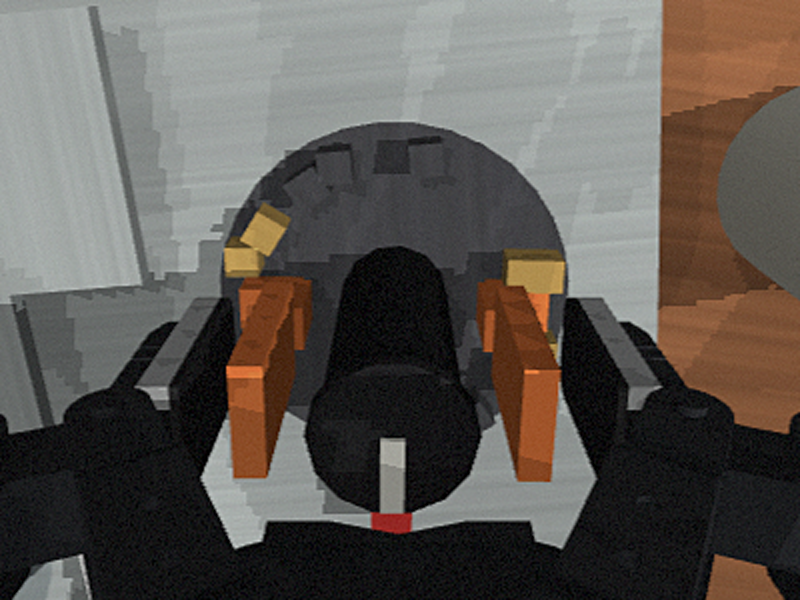

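Both tabs are out symmetrically (outer edges at 229 and 558, hub at 394) and the brass stop is against the right tab's foot. Now I'll rise and go to the gate.

send_rows --pt "0 0 -0.03 0 0.8" --pt "0 0 -0.07 0 0.8" --pt "0 0 -0.11 0 0.8" --pt "0 0 -0.11 -2 0" --pt "0 0 -0.11 -4.3 -1" --pt "0 0 -0.11 -4.3 -1"

```text
time: 16.85
eef_pos: [0.5811, -0.0331, 0.2294]
tcp_rot: [-0.111, 0.994, 0.0, -0.0]
contact_force: [0.6, 0.6, 0.4]
opening: 0.4
finger_force: 0.0
```

```bash
python3 -c "
from h import *
go(.5142,-.177,.228,1.793)
im=ctrl.read_camera('top')[140:246,250:390,::-1]
cv2.imwrite('pics/t5.png',cv2.resize(im,None,fx=5.6,fy=5.6,interpolation=cv2.INTER_CUBIC))
"
```

```text
t 16.85 p [ 0.5811 -0.0331  0.2294] yang 1.7933813427270933 shift [ 0.097  -0.1256  0.0014] turn 0.021849328810457345 q [-0.2312  0.0917  1.8198 -0.      1.2302 -2.0245] F [0.5937 0.5594 0.3502]
```

send_rows --pt "0.025 -0.03 0 0 -1" --pt "0.05 -0.065 0 0 -1" --pt "0.08 -0.1 0 0 -1" --pt "0.097 -0.1256 0 0 -1" --pt "0.097 -0.1256 0 0 -1" --pt "0.097 -0.1256 0 0 -1"

```text
time: 17.5
eef_pos: [0.514, -0.1774, 0.2288]
tcp_rot: [-0.11, 0.994, 0.001, -0.0]
contact_force: [-0.4, 0.3, 0.3]
opening: 0.003
finger_force: 0.0
```

```bash
python3 -c "
from h import *
go(.5142,-.177,.123,1.793)
im=ctrl.read_camera('wrist')[:,:,::-1];cv2.imwrite('pics/w5.png',cv2.resize(im,(800,600)))
"
```

```text
t 17.5 p [ 0.514  -0.1774  0.2288] yang 1.7910411383563647 shift [-0.0003  0.0002  0.1058] turn -0.11223450483035845 q [-0.5192  0.0064  1.9098  0.0005  1.2266 -2.3104] F [-0.3751  0.2742  0.338 ]
```

View pics/w5.png

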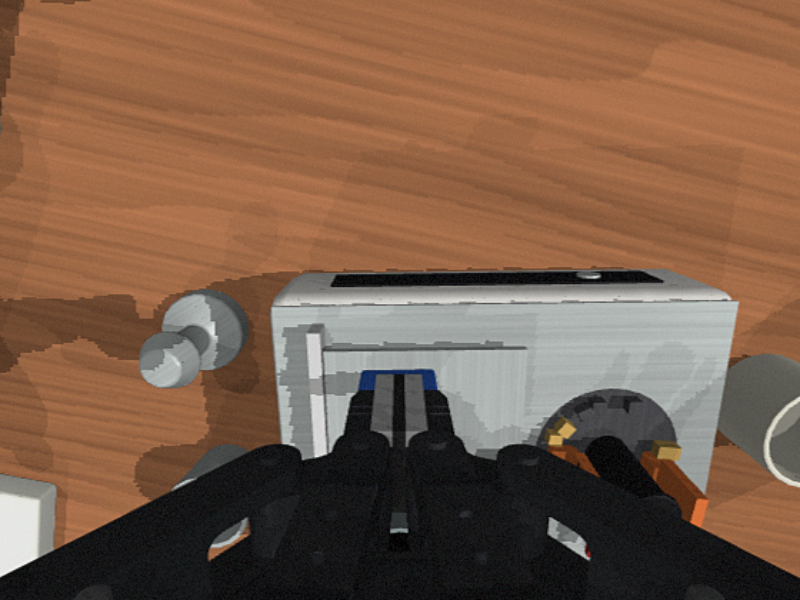

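The fin (columns 360–436) is centred on the closed fingers (about 399), about 25 mm ahead of them. I'll descend.

send_rows --pt "0 0 0.04 0 -1" --pt "0 0 0.08 0 -1" --pt "0 0 0.1 0 -1" --pt "0 0 0.105 0 -1" --pt "0 0 0.105 0 -1" --pt "-0.008 0 0.105 0 -1" --pt "-0.015 0 0.105 0 -1" --pt "-0.02 0 0.105 0 -1" --pt "-0.02 0 0.105 0 -1"

```text
time: 18.45
eef_pos: [0.5352, -0.1728, 0.1254]
tcp_rot: [-0.111, 0.994, -0.001, 0.001]
contact_force: [-0.7, -0.1, 0.5]
opening: 0.003
finger_force: 0.0
```

```bash
python3 -c "
from h import *
ft()
A=np.array([[.9755,-.2202],[.2202,.9755]]);print(A.T@(ctrl.get_state()['eef_pos'][:2]-[.6064,-.0947]))"
```

```text
t 18.45 Ft [ 0.7178  0.0658 -0.5415] M [-0.0071  0.0038  0.0197] op 0.002530967271570309 ff 0.0 yang 1.7939051975829992 p [ 0.5352 -0.1728  0.1254] q6 -2.2867096379212555
[-0.0866 -0.0605]
```

send_rows --pt "-0.003 0 0 0 -1" --pt "-0.007 0 0 0 -1" --pt "-0.012 0 0 0 -1" --pt "-0.017 0 0 0 -1" --pt "-0.022 0 0 0 -1" --pt "-0.027 0 0 0 -1" --pt "-0.032 0 0 0 -1" --pt "-0.037 0 0 0 -1" --pt "-0.042 0 0 0 -1" --pt "-0.046 0 0 0 -1" --pt "-0.049 0 0 0 -1" --pt "-0.05 0 0 0 -1"

```text
time: 19.65
eef_pos: [0.5828, -0.1614, 0.1241]
tcp_rot: [-0.111, 0.994, 0.0, -0.0]
contact_force: [-2.0, 0.4, 0.6]
opening: -0.002
finger_force: 1.3
```

```bash
python3 -c "
from h import *
ft()"
```

```text
t 19.65 Ft [ 1.8266  0.8191 -0.6238] M [0.1342 0.4546 0.0985] op -0.0016934484650820134 ff 1.26907579600811 yang 1.7934419340749763 p [ 0.5828 -0.1614  0.1241] q6 -2.23146350231486
```

send_rows --pt "-0.002 0 0 0 -1" --pt "-0.004 0 0 0 -1" --pt "-0.006 0 0 0 -1" --pt "-0.008 0 0 0 -1" --pt "-0.008 0 0 0 -1"

```text
time: 20.15
eef_pos: [0.5907, -0.1599, 0.1242]
tcp_rot: [-0.111, 0.994, -0.0, 0.0]
contact_force: [-2.2, 1.2, 0.4]
opening: 0.001
finger_force: 0.8
```

```bash
python3 -c "
from h import *
ft()"
```

```text
t 20.15 Ft [ 1.903   1.6276 -0.4339] M [0.1118 0.2945 0.0236] op 0.000759618608946951 ff 0.817720927298069 yang 1.793303074977449 p [ 0.5907 -0.1599  0.1242] q6 -2.2233497868581225
```

send_rows --pt "-0.001 0 0 0 -1" --pt "-0.002 0 0 0 -1" --pt "-0.003 0 0 0 -1"

```text
time: 20.45
eef_pos: [0.5933, -0.1593, 0.1242]
tcp_rot: [-0.111, 0.994, -0.0, -0.0]
contact_force: [-2.5, 0.7, -0.3]
opening: 0.0
finger_force: 1.3
```

```bash
python3 -c "
from h import *
ft()"
```

```text
t 20.45 Ft [2.3026 1.2829 0.3373] M [0.0562 0.4577 0.0668] op 2.19443767142516e-05 ff 1.2802864238619804 yang 1.7932287412359575 p [ 0.5933 -0.1593  0.1242] q6 -2.220437817725528
```

send_rows --pt "-0.001 0 0 0 -1" --pt "-0.002 0 0 0 -1" --pt "-0.003 0 0 0 -1"

```text
time: 20.75
eef_pos: [0.5963, -0.1586, 0.1242]
tcp_rot: [-0.111, 0.994, 0.0, -0.0]
contact_force: [-2.8, 0.7, -0.4]
opening: 0.001
finger_force: 1.3
```

```bash
python3 -c "
from h import *
ft()"
```

```text
t 20.75 Ft [2.6274 1.267  0.4062] M [-0.0158  0.3723 -0.0108] op 0.0011551484769561924 ff 1.279255673289299 yang 1.7932307322933134 p [ 0.5963 -0.1586  0.1242] q6 -2.2174227271397418
```

send_rows --pt "-0.001 0 0 0 -1" --pt "-0.002 0 0 0 -1" --pt "-0.002 0 0 0 -1"

```text
time: 21.05
eef_pos: [0.5977, -0.1583, 0.1242]
tcp_rot: [-0.111, 0.994, 0.0, -0.001]
contact_force: [-4.5, 0.3, 0.3]
opening: -0.001
finger_force: 2.5
```

```bash
python3 -c "
from h import *
ft()"
```

```text
t 21.05 Ft [ 4.2901  1.2998 -0.3042] M [-0.0258  0.7462 -0.0003] op -0.001265497335672789 ff 2.47173028299585 yang 1.7935399707634367 p [ 0.5977 -0.1583  0.1242] q6 -2.215503757279588
```

send_rows --pt "-0.0005 0 0 0 -1" --pt "-0.001 0 0 0 -1" --pt "-0.001 0 0 0 -1"

```text
time: 21.35
eef_pos: [0.5977, -0.1583, 0.1242]
tcp_rot: [-0.111, 0.994, 0.0, -0.002]
contact_force: [-8.3, -0.5, 1.4]
opening: 0.0
finger_force: 4.1
```

```bash
python3 -c "
from h import *
ft()"
```

```text
t 21.35 Ft [ 8.2522  1.3078 -1.3835] M [-0.1645  1.1946  0.0074] op 0.00036106183977055803 ff 4.140372332185507 yang 1.7937556845038969 p [ 0.5977 -0.1583  0.1242] q6 -2.2145469658240047
```

The tool stopped moving while the force rose to 8 N, so the gate is at its stop. I'll back off, rise and check.

send_rows --pt "0.01 0 0 0 -1" --pt "0.03 0 0 0 -1" --pt "0.03 0 -0.04 0 -1" --pt "0.03 0 -0.08 0 -1" --pt "0.05 0 -0.12 0 -1" --pt "0.08 -0.04 -0.13 0 -1" --pt "0.08 -0.08 -0.13 0 -1" --pt "0.08 -0.12 -0.13 0 -1" --pt "0.08 -0.15 -0.13 0 -1" --pt "0.08 -0.15 -0.13 0 -1" --pt "0.08 -0.15 -0.13 0 -1"

```text
time: 22.45
eef_pos: [0.5546, -0.3225, 0.2547]
tcp_rot: [-0.11, 0.994, -0.0, 0.001]
contact_force: [-0.4, -0.3, -0.0]
opening: 0.002
finger_force: 0.0
```

```bash
python3 -c "
from h import *
ft()
im=ctrl.read_camera('top')[140:246,250:390,::-1]
cv2.imwrite('pics/t6.png',cv2.resize(im,None,fx=5.6,fy=5.6,interpolation=cv2.INTER_CUBIC))
"
```

```text
t 22.45 Ft [ 0.4068 -0.1719  0.0241] M [-0.0464 -0.0351  0.0001] op 0.0017898968966961872 ff 0.0 yang 1.7919561098019603 p [ 0.5546 -0.3225  0.2547] q6 -2.477317100652788
```

View pics/t6.png

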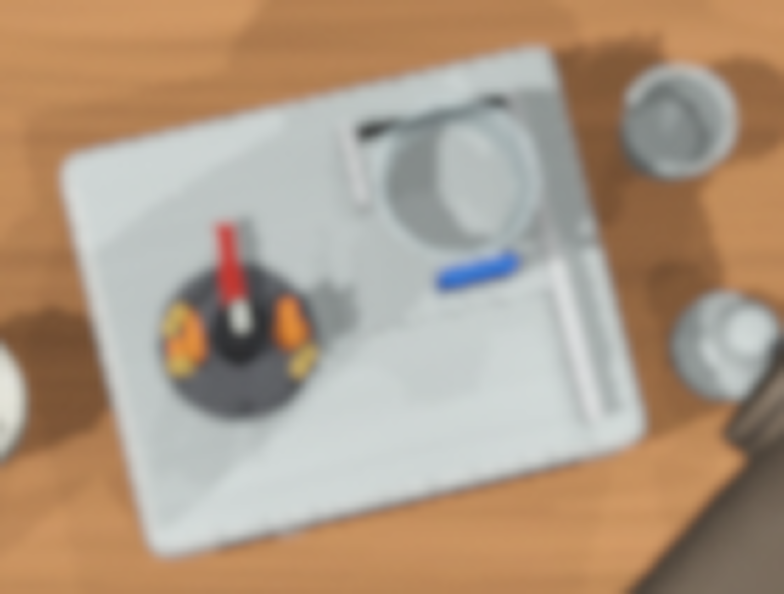

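The knob is a quarter turn round with both tabs out. The hole under the funnel is closed, and the fin has moved from (507,387) to (478,272), about 59 mm to its stop. The robot is clear of everything.

```bash
python3 -c "
from plant import ctrl
print(ctrl.sign_off())"
```

```text
the job is handed in; nothing more can be done
None
```

I handed the job in: the knob is turned about 1.49 rad to its stop with both tabs out, the gate is pushed home against its rubber stop, and the arm is clear; the sign-off gave no verdict, so the final result isn't confirmed here.

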